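# Put the washed tasting ware up to dry

### The job

Put the washed tasting ware up to dry: turn the blue and the yellow beaker, which lie on the counter, upside down over the pegs of the stands of their own colour, rims fully down on the coloured discs, and take the wooden board out of its grey slot and lean it on its long edge in the dark rest, foot between the raised lip and the two posts, top tilted back against both posts, roughly centred and square. Let go of everything, drop nothing, and leave the red beaker, the cheeses and the other things on the counter where they stand.

Things in the scene. Friction and masses are not known exactly. Their poses are not given: they have to be found in the camera images.
- blue_beaker: Blue octagonal hollow beaker, 62 mm across flats, 110 mm long, walls 4 mm, end closed by a 6 mm base, inside 54 mm across flats; 0.13 to 0.25 kg. At the start it lies on a flat on the table. Origin: on its axis at half length (31 mm above the table at the start); x along the axis towards the open mouth, y and z across flats, z up at the start.
- yellow_beaker: Yellow, otherwise as the blue beaker, with the same axes: octagonal hollow beaker, 62 mm across flats, 110 mm long, walls 4 mm, end closed by a 6 mm base, inside 54 mm across flats; 0.13 to 0.25 kg. Lies on its side at the start.
- blue_beaker_mouth (a point): Centre of the blue beaker's open mouth, 55 mm along x from its origin.
- yellow_beaker_mouth (a point): Centre of the yellow beaker's open mouth, 55 mm along x from its origin.
- blue_stand: fixed drying stand: blue disc 90 mm across and 12 mm thick with a plain metal peg 40 mm in diameter on its centre, tapering to 22 mm at its tip, 92 mm above the disc's underside. Origin: centre of the disc's underside, on the tray's top 6 mm above the table; z up the peg. A beaker on it rests its rim on the disc's top, 12 mm above the origin, round the peg.
- yellow_stand: fixed drying stand: yellow disc 90 mm across and 12 mm thick with a plain metal peg 40 mm in diameter on its centre, tapering to 22 mm at its tip, 92 mm above the disc's underside. Origin: centre of the disc's underside, on the tray's top 6 mm above the table; z up the peg. 
- red_stand: fixed drying stand: red disc 90 mm across and 12 mm thick with a plain metal peg 40 mm in diameter on its centre, tapering to 22 mm at its tip, 92 mm above the disc's underside. Origin: centre of the disc's underside, on the tray's top 6 mm above the table; z up the peg. It already carries the red beaker.
- red_beaker: Red beaker, as big as the others, already upside down on the red stand: leave it. Origin at half length, z up to its closed end.
- drip_tray: Fixed flat steel tray 110 x 350 x 6 mm under the three stands, which stand in a row about 115 mm apart along its long axis in any order. Origin: centre of its underside; y along its length, x away from the robot.
- board: Rectangular wooden board 150 x 100 x 14 mm with two dark stripes, 0.14 to 0.28 kg, standing on a long edge in the grey slot. Origin: its middle; x through the 14 mm thickness, y along the 150 mm, z up along the 100 mm at the start.
- wash_slot: Fixed grey slot holder 90 x 100 mm: base 6 mm thick, two walls up to 30 mm above the table, 19 mm apart, along its y. The board stands in it, its lower edge 6 mm above the table. Origin: centre of its underside.
- board_rest: Fixed dark rest: plate 90 (x) x 170 (y) x 8 mm; two posts 10 mm thick at x = -35, y = +-42 mm, tops 88 mm above the table; a lip along y, inner face at x = +22 mm, 18 mm above the table. The board's foot stands on the plate between lip and posts, its top leans towards -x (the robot side) onto the posts. Origin: centre of its underside.
- jar: Bystander: amber jar, 60 mm across, 85 mm high. Origin: centre of its underside.
- lighthouse: Bystander: red and white toy lighthouse, foot 76 mm across, 142 mm high. Origin: centre of its underside.
- edam: Bystander: small red waxed cheese, 106 mm across, 80 mm high. Origin: centre of its underside.
- cheese_block: Bystander: yellow cheese block 90 x 70 x 60 mm high. Origin: centre of its underside.
- tall_cheese: Bystander: yellow cheese block 90 x 80 x 100 mm high. Origin: centre of its underside.
- tasting_bowl: Bystander: terracotta bowl, 90 mm across, 40 mm high. Origin: centre of its underside.
Things that resemble listed ones, but are neither listed nor needed, are in the scene too. What is shaped like the blue_beaker but green, purple or turquoise is not meant.

How it is judged:
At the end, for the whole second after the job is handed in: Each beaker upside down (5 deg) on its colour's stand, mouth within 13 mm of the peg axis, rim within 5 mm of the disc; board in the rest on a long edge, leaning 7 to 31 deg, middle within 30 mm of the rest's y centre and x -50 to 15, z 45 to 68 mm, within 11 deg of square; all released, still (horizontal distance between blue_beaker_mouth and blue_stand below 0.013 m and z of blue_beaker_mouth in the frame of blue_stand below 0.017 m and angle between each of blue_beaker, yellow_beaker's own x axis and vertical above 3.04 rad and linear speed of each of blue_beaker, yellow_beaker, board below 0.03 m/s and angular speed of each of blue_beaker, yellow_beaker, board below 0.2 rad/s and horizontal distance between yellow_beaker_mouth and yellow_stand below 0.013 m and z of yellow_beaker_mouth in the frame of yellow_stand below 0.017 m and x of board in the frame of board_rest between -0.05 and 0.015 m and y of board in the frame of board_rest between -0.03 and 0.03 m and z of board in the frame of board_rest between 0.045 and 0.068 m and angle between the z axis of board and the z axis of board_rest, either way round between 0.12 and 0.55 rad and angle between the y axis of board and the y axis of board_rest, either way round below 0.2 rad); the robot touches nothing.
It fails at once if a thing to be left alone (red beaker, jar, lighthouse, cheeses, bowl) is shifted by more than 25 mm (distance of any of red_beaker, jar, lighthouse, edam, cheese_block, tall_cheese, tasting_bowl from where it was at the start of the episode above 0.025 m).
It fails at once if a thing to be left alone is tipped by more than 20 degrees (angle between any of red_beaker, jar, lighthouse, edam, cheese_block, tall_cheese, tasting_bowl's own z axis and vertical above 0.35 rad).
It fails at once if a beaker or the board is dropped or thrown (faster than 0.8 m/s with no finger on it) ((contact force between blue_beaker and the fingers below 0.02 N and linear speed of blue_beaker above 0.8 m/s) or (contact force between yellow_beaker and the fingers below 0.02 N and linear speed of yellow_beaker above 0.8 m/s) or (contact force between board and the fingers below 0.02 N and linear speed of board above 0.8 m/s)).
It also fails if it takes over 72 s, if anything falls off the work surface, if the arm or the gripper's body presses on something with over 40 N, if the wrist force passes 120 N, or if a joint passes its speed limit or range.

### The arm

A 7-joint arm with a two-finger parallel gripper is mounted at the origin on the work surface. World frame = base frame: x ahead of the robot, y to its left, z up, the work surface at z = 0. Lengths are in m, angles in rad, forces in N, time in s.
With the tool pointing down it reaches from about 0.4 to 0.9 m from the base axis. Payload 5.6 kg.
Tool frame: the origin (TCP) lies midway between the tips of the shut fingers; the grasp point (between the pads) lies 19 mm behind it; z points along the fingers, y is the line along which they close (so a half turn about z gives the same grasp; the last joint's range is limited). The gripper opens to 92 mm and grips with 3 to 60 N. Pads are 20 mm wide; open, the fingers measure 128 mm over their backs; the gripper's body (75 mm by 189 mm) begins 69 mm behind the grasp point.
Start: joints at [-1.211, 0.468, -0.012, 1.603, 0.006, 1.071, -0.056], TCP at [0.255, 0.598, 0.215] pointing down, gripper open.
Joint ranges: [-2.53, 2.53], [-0.31, 2.02], [-1.57, 1.55], [0.28, 2.44], [-1.29, 4.43], [0.15, 1.84], [-2.92, 2.92]. Speed limits (rad/s): [2.57, 2.57, 3.14, 3.14, 3.14, 3.14, 3.14].

### API

Orientations are given as a unit quaternion [w, x, y, z].
In Python, from station import get_state, capture, camera_model, close_job, cut_out, spot_point gives the robot as it stands.
- The arm moves only by the tool move_arm, never from a script. Its argument "rows" is a list of rows, each a list of 3 entries, a list of its own where there are three numbers: the shift along the world's x, y, z in cm, then the turn, a rotation vector about the world's x, y, z in rad, then the finger opening in cm, from 0 to 9.19. In form: [[[tx, ty, tz], [wx, wy, wz], jaw], ...]. A call has 1 to 20 rows; each row is the pose to reach, as a shift and turn from the pose commanded when the call began; what a row does not reach only later rows make up. A row lasts 1/12 s, in which the tool goes at most 41.7 mm and 7.16 degrees, less where a joint would pass 70% of its speed; a pose out of reach is approached as far as the arm can. A call with a gripper value outside its range is refused whole. The fingers move at their own pace and stop on an object; "grip_force" is the grip in N (left out, the last holds). Time passes only in rows, so rows that repeat a pose let the fingers close. It gives the time, the measured TCP pose, the force, the opening and the grip force at its end, in the units of the state.
- get_state(): the state, without advancing time (a new reading comes with each control period).
- capture(name): name is "side" or "top" or "wrist"; returns (picture, depth): 384x512x3 uint8, red, green, blue; 384x512 float32, m along the optical axis (not along the pixel's ray), 0 where there is no reading.
- camera_model(name): a dict with "fx", "fy", "cx", "cy" (pixels), "R" (3x3) and "t" (3): a world point X has camera coordinates R X + t. Camera axes: x right, y down, z forward; pixel columns grow to the right and rows downward; lengths in m; the calibration is good to about 2 mm. A picture is of the moment at which its call begins: read the wrist's pose just before it. camera_model takes no time and is no camera call; for the wrist camera it gives the pose at the moment of the call.
- close_job(): hands the job in; it is judged then, once.
Trained networks look in the newest picture that a camera, given by its name, has taken for a name from the list of things; names that differ only in an ending like _2 or _b are one class to them, and where a whole thing is asked for, a point or a joint stands for the part that bears it (a point fixed in the world has none). Each returns a list of dicts, best first, with "conf" (0 to 1); they miss things now and then, are a little off and sometimes report something else, mostly with a low value. They report only what shows in the picture. A call takes as long as a camera call. They do not tell look-alikes from the thing itself.
- cut_out(label, camera): "region" (384x512 bool, what is visible of it) and "extent" ([left, top, width, height] in pixels, round what is visible of it).
- spot_point(label, camera): "at" ([column, row] in pixels: a listed point, or the origin of a listed thing).
The state is a dict: "time": time; "joint_positions": joint angles; "joint_vel": joint speeds; "effort": joint torques, N m; "eef_pos": TCP position; "ee_rot": TCP orientation; "ft_force": force on the tool from outside, world axes, zero at the start; "ft_torque": the same for the moment, N m; "gripper_width": finger opening in m; "grip_force": force on a finger pad.
Only numpy, scipy, OpenCV 4.12 (cv2) and the standard library are available. Lean on these libraries where they do the work, as an engineer would, in place of code of your own. Each camera call takes 0.05 s, during which the arm holds its last target. There are 200 camera calls.

## Working session

There is one attempt and no reset: what is moved stays moved. The work goes in short steps, Python scripts to look and compute and a tool call to move; the robot and the scene stay as the last step left them, time stands still between calls to the robot, and variables do not carry over. Pictures are saved under pics/ and viewed, at most 10 in all, crops included, and the job is handed in when it is done.

Besides the shell and the picture viewer there is one more tool, called after "Request:" as name(argument=value, ...) on one line, values as JSON. move_arm: Moves the arm, as the interface text tells. Its arguments: {"type":"object","properties":{"rows":{"type":"array"},"grip_force":{"type":"number"}},"required":["rows"]}

```bash
mkdir -p pics; ls; cat > h.py <<'E'
import numpy as np, cv2
from station import *
def cloud(cam):
    m=camera_model(cam); im,d=capture(cam); m={k:np.array(v) for k,v in m.items()}
    v,u=np.mgrid[:384,:512]
    c=np.stack([(u-m['cx'])/m['fx']*d,(v-m['cy'])/m['fy']*d,d],-1)
    P=(c-m['t'])@m['R']; P[d==0]=np.nan
    return im,P
def proj(cam,X):
    m=camera_model(cam); c=np.array(m['R'])@X+np.array(m['t'])
    return c[0]/c[2]*m['fx']+m['cx'],c[1]/c[2]*m['fy']+m['cy']
E
python3 - <<'E'
from h import *
ims=[]
for c in ['top','side']:
    im,P=cloud(c); np.savez('%s0.npz'%c,im=im,P=P)
    cv2.imwrite('pics/%s0.png'%c,cv2.resize(im[...,::-1],(768,576)))
    for n in ['blue_beaker','yellow_beaker','blue_stand','yellow_stand','red_stand','red_beaker','board','wash_slot','board_rest','drip_tray']:
        r=cut_out(n,c)[:3]
        print(c,n,[(round(x['conf'],2),[int(k) for k in x['extent']],np.round(np.nanmedian(P[x['region']],0),3).tolist()) for x in r])
print(get_state())
E
```

```text
pics
top blue_beaker [(0.97, [266, 185, 31, 39], [0.463, -0.136, 0.058]), (0.96, [306, 245, 36, 36], [0.285, -0.27, 0.058]), (0.81, [133, 262, 34, 39], [0.23, 0.272, 0.057])]
top yellow_beaker [(0.56, [206, 193, 25, 41], [0.449, 0.058, 0.057])]
top blue_stand [(0.7, [119, 162, 31, 23], [0.567, 0.323, 0.018]), (0.7, [235, 102, 25, 28], [0.75, -0.038, 0.047])]
top yellow_stand [(0.62, [189, 136, 22, 27], [0.648, 0.116, 0.019])]
top red_stand [(0.54, [160, 147, 19, 29], [0.586, 0.201, 0.017])]
top red_beaker [(0.61, [147, 143, 33, 28], [0.606, 0.216, 0.125]), (0.45, [145, 212, 33, 36], [0.395, 0.236, 0.058])]
top board [(0.57, [317, 202, 46, 7], [0.462, -0.317, 0.102]), (0.48, [148, 213, 33, 36], [0.392, 0.235, 0.058])]
top wash_slot [(0.75, [316, 191, 34, 30], [0.454, -0.322, 0.007]), (0.67, [204, 192, 24, 39], [0.45, 0.058, 0.057])]
top board_rest [(0.68, [273, 138, 56, 42], [0.622, -0.208, 0.008])]
top drip_tray [(0.71, [112, 128, 110, 69], [0.609, 0.215, 0.006])]
side blue_beaker [(0.86, [290, 336, 63, 47], [0.306, -0.454, 0.056]), (0.75, [105, 170, 42, 25], [0.22, 0.263, 0.05]), (0
[... 907 characters left out ...]
38,  0.46750984, -0.01157493,  1.60272005,  0.00599619,
        1.07138952, -0.05633449]), 'joint_vel': array([-1.49477527e-03,  1.99180855e-03,  5.13933682e-04,  1.38887210e-03,
        1.16888505e-05, -1.69638251e-03,  6.83019879e-04]), 'effort': array([ 1.82544304e-04, -5.20440638e+01, -1.21829330e-02, -2.44058222e+01,
       -5.66621858e-02,  1.14001200e-02,  2.31753091e-05]), 'eef_pos': array([0.25483258, 0.59796238, 0.21457764]), 'ee_rot': array([2.40775463e-05, 2.00090161e-01, 9.79777488e-01, 3.28625858e-07]), 'ft_force': array([-0.21443976, -0.25722077, -0.32353277]), 'ft_torque': array([-0.04201459,  0.08366698,  0.01338895]), 'grip_force': 0.0, 'gripper_width': 0.09181671653935071}
```

View pics/top0.png

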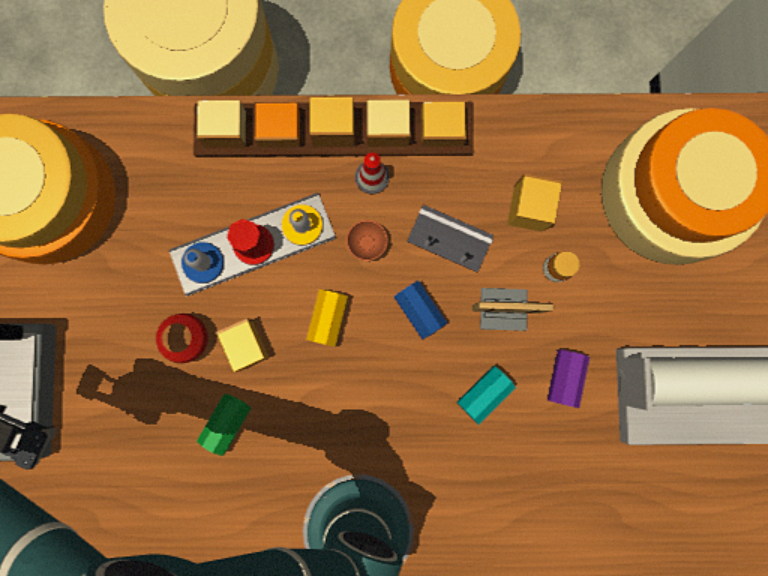

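View pics/side0.png

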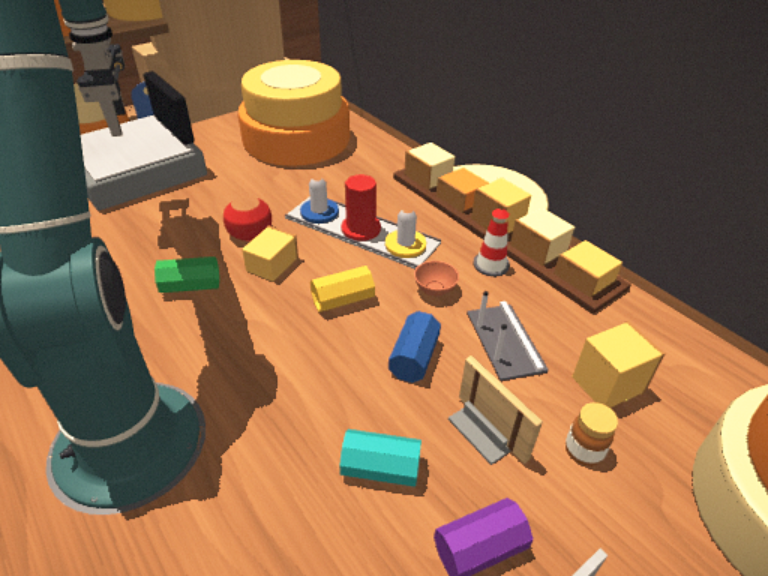

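Top view (768-scale): blue beaker at (421,309) and yellow at (328,318). The look-alikes are green (223,424), teal (487,393) and purple (568,378). The stands, left to right, are blue (200,262), red with its beaker (250,241) and yellow (304,223). The rest is at (450,240), with its lip on the far side, and the board and slot at (513,307). I still need the mouth ends and precise poses.

```bash
cat > m.py <<'E'
from h import *
T=np.load('top0.npz'); S=np.load('side0.npz')
def rect(P,m,name):
    p=P[m]; p=p[~np.isnan(p).any(1)]
    r=cv2.minAreaRect((p[:,:2]*1000).astype(np.float32)); print(name,len(p),'c',np.round(r[0],1),'size',np.round(r[1],1),'ang',round(r[2],1),'z',np.round(np.percentile(p[:,2],[2,50,98]),3)); return p
for nm,D in (('top',T),('side',S)):
    im,P=D['im'],D['P']; hsv=cv2.cvtColor(im,cv2.COLOR_RGB2HSV); h,s,v=[hsv[...,i].astype(int) for i in range(3)]
    def near(x,y,r): return (np.hypot(P[...,0]-x,P[...,1]-y)<r)
    z=P[...,2]
    p=rect(P,near(.458,-.14,.09)&(z>.03)&(h>100)&(h<125)&(s>100),nm+' blue')
    p=rect(P,near(.447,.055,.09)&(z>.03)&(h>20)&(h<35)&(s>100),nm+' yel')
    rect(P,near(.46,-.33,.1)&(z>.04),nm+' board'); rect(P,near(.46,-.33,.1)&(z>.09),nm+' boardtop')
    rect(P,near(.454,-.322,.08)&(z>.003)&(z<.035)&(s<60),nm+' slot')
    rect(P,near(.622,-.208,.11)&(z>.004)&(s<80),nm+' rest')
    rect(P,near(.622,-.208,.11)&(z>.025),nm+' posts')
    rect(P,near(.622,-.208,.11)&(z>.012)&(z<.025)&(s<80),nm+' lip')
    rect(P,near(.567,.323,.06)&(z>.011)&(z<.024)&(h>95)&(h<130)&(s>80),nm+' bdisc')
    rect(P,near(.648,.116,.06)&(z>.011)&(z<.024)&(h>18)&(h<38)&(s>100),nm+' ydisc')
    rect(P,near(.567,.323,.04)&(z>.03),nm+' bpeg'); rect(P,near(.648,.116,.04)&(z>.03),nm+' ypeg')
    rect(P,near(.609,.216,.05)&(z>.115),nm+' redtop')
for c in ['top','side']:
    capture(c)
    P=(T if c=='top' else S)['P']
    for n in ['blue_beaker_mouth','yellow_beaker_mouth','blue_stand','yellow_stand','board_rest','board']:
        print(c,n,[(round(x['conf'],2),np.round(x['at'],1).tolist(),np.round(P[int(x['at'][1]),int(x['at'][0])],3).tolist()) for x in spot_point(n,c)[:4]])
E
python3 m.py
```

```text
top blue 667 c [ 463.9 -137.4] size [108.4  61. ] ang 32.9 z [0.04  0.058 0.066]
top yel 683 c [448.7  60. ] size [ 61.9 109.9] ang 75.7 z [0.042 0.057 0.066]
top board 305 c [ 466.1 -326.2] size [148.6  15.1] ang 87.6 z [0.042 0.104 0.111]
top boardtop 240 c [ 466.  -326.3] size [148.4  14.7] ang 87.1 z [0.093 0.105 0.111]
top slot 503 c [ 466.3 -320.9] size [96.3 90.2] ang 87.9 z [0.003 0.008 0.033]
top rest 1226 c [ 623.  -208.2] size [168.5  89.3] ang 65.7 z [0.004 0.009 0.069]
top posts 45 c [ 622.8 -198. ] size [111.7  70.8] ang 65.7 z [0.025 0.077 0.096]
top lip 243 c [ 623.8 -208.4] size [167.2  82.3] ang 64.0 z [0.012 0.016 0.022]
top bdisc 402 c [572.7 331.9] size [87.1 87.2] ang 21.3 z [0.012 0.017 0.023]
top ydisc 423 c [655.1 116.5] size [85.4 87.3] ang 87.1 z [0.012 0.017 0.022]
top bpeg 142 c [570.9 332.3] size [37.4 39.3] ang 1.6 z [0.033 0.085 0.097]
top ypeg 126 c [653.  115.9] size [37.  37.9] ang 41.2 z [0.034 0.085 0.098]
top redtop 368 c [611.3 222. ] size [62.3 61.8] ang 30.6 z [0.119 0.127 0.132]
side blue 765 c [ 462.3 -137.8] size [109.8  59.7] ang 32.8 z [0
[... 1647 characters left out ...]
 -0.311, 0.108]), (0.17, [171.3, 160.9], [0.601, 0.196, 0.124])]
side blue_beaker_mouth [(0.96, [280.1, 304.9], [0.343, -0.293, -0.001]), (0.94, [340.4, 347.0], [0.347, -0.46, 0.061]), (0.86, [270.6, 243.6], [0.437, -0.143, 0.005]), (0.67, [145.6, 182.1], [0.283, 0.271, 0.009])]
side yellow_beaker_mouth [(0.83, [211.4, 196.2], [0.407, 0.093, 0.014])]
side blue_stand [(0.56, [211.6, 143.0], [0.552, 0.316, 0.016])]
side yellow_stand [(0.63, [269.3, 162.8], [0.637, 0.106, 0.026])]
side board_rest [(0.6, [335.4, 226.8], [0.572, -0.235, 0.063]), (0.54, [210.4, 196.0], [0.405, 0.095, 0.014])]
side board [(0.64, [334.6, 271.7], [0.457, -0.337, 0.079]), (0.26, [239.0, 135.5], [0.589, 0.202, 0.096])]
```

Both mouths face the robot, according to the spot network. I'll hover with the wrist camera to check that and both beakers in one close view.

```bash
cat >> h.py <<'E'
from scipy.spatial.transform import Rotation as Ro
def cur():
    s=get_state(); q=np.array(s['ee_rot']); return s,np.array(s['eef_pos']),Ro.from_quat(q[[1,2,3,0]])
def rot(yaw,down,ysign=1):
    """tool z: heading yaw(deg), 'down' deg below horizontal (90 = down, >90 points back); closing axis horizontal, perpendicular"""
    a,d=np.radians([yaw,down]); z=np.array([np.cos(a)*np.cos(d),np.sin(a)*np.cos(d),-np.sin(d)])
    y=ysign*np.array([-np.sin(a),np.cos(a),0]); return Ro.from_matrix(np.stack([np.cross(y,z),y,z],1))
def delta(p,R,p0=None,R0=None,grasp=True):
    s,pc,Rc=cur(); p0=pc if p0 is None else p0; R0=Rc if R0 is None else R0
    t=np.array(p)+(0.019*R.apply([0,0,1]) if grasp else 0)
    w=(R*R0.inv()).as_rotvec()
    print('shift cm',np.round((t-p0)*100,2).tolist(),'rotvec',np.round(w,3).tolist(),'deg',round(float(np.degrees(np.linalg.norm(w))),1)); return t,R
E
python3 - <<'E'
from h import *
delta([.40,-.03,.32],rot(0,60,1),grasp=False)
delta([.40,-.03,.32],rot(0,60,-1),grasp=False)
E
```

```text
shift cm [14.51, -62.8, 10.54] rotvec [-0.105, -0.516, 0.394] deg 37.7
shift cm [14.51, -62.8, 10.54] rotvec [0.711, -0.145, -2.655] deg 157.7
```

Request:
move_arm(rows=[[[1, -4, 5], [0, 0, 0], 9], [[14.5, -62.8, 10.5], [-0.105, -0.516, 0.394], 9], [[14.5, -62.8, 10.5], [-0.105, -0.516, 0.394], 9], [[14.5, -62.8, 10.5], [-0.105, -0.516, 0.394], 9], [[14.5, -62.8, 10.5], [-0.105, -0.516, 0.394], 9], [[14.5, -62.8, 10.5], [-0.105, -0.516, 0.394], 9], [[14.5, -62.8, 10.5], [-0.105, -0.516, 0.394], 9], [[14.5, -62.8, 10.5], [-0.105, -0.516, 0.394], 9], [[14.5, -62.8, 10.5], [-0.105, -0.516, 0.394], 9], [[14.5, -62.8, 10.5], [-0.105, -0.516, 0.394], 9], [[14.5, -62.8, 10.5], [-0.105, -0.516, 0.394], 9], [[14.5, -62.8, 10.5], [-0.105, -0.516, 0.394], 9], [[14.5, -62.8, 10.5], [-0.105, -0.516, 0.394], 9], [[14.5, -62.8, 10.5], [-0.105, -0.516, 0.394], 9], [[14.5, -62.8, 10.5], [-0.105, -0.516, 0.394], 9], [[14.5, -62.8, 10.5], [-0.105, -0.516, 0.394], 9], [[14.5, -62.8, 10.5], [-0.105, -0.516, 0.394], 9], [[14.5, -62.8, 10.5], [-0.105, -0.516, 0.394], 9], [[14.5, -62.8, 10.5], [-0.105, -0.516, 0.394], 9], [[14.5, -62.8, 10.5], [-0.105, -0.516, 0.394], 9]])

```text
time: 3.47
eef_pos: [0.4227, -0.0025, 0.3004]
ee_rot: [0.253, 0.0, 0.967, -0.0]
ft_force: [0.8, -0.1, -1.0]
gripper_width: 0.09
grip_force: 0.0
```

```bash
python3 - <<'E'
from h import *
s,p,R=cur(); print(p,np.round(s['joint_positions'],2),R.as_matrix().round(2).tolist(),s['time'])
im,P=cloud('wrist'); np.savez('w1.npz',im=im,P=P); cv2.imwrite('pics/w1.png',im[...,::-1])
E
```

```text
[ 0.42266079 -0.00251166  0.30042665] [ 0.24 -0.31 -0.28  2.34 -0.11  0.59  1.6 ] [[-0.87, 0.0, 0.49], [0.0, 1.0, -0.0], [-0.49, 0.0, -0.87]] 3.4667
```

View pics/w1.png

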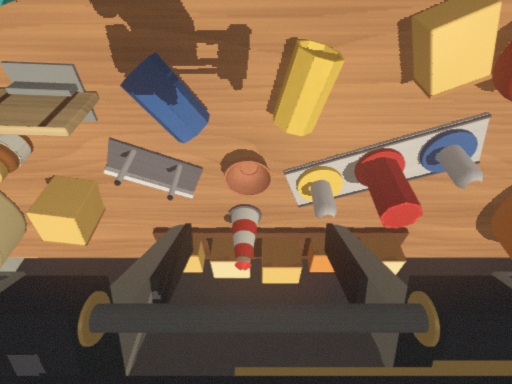

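```bash
python3 - <<'E'
import numpy as np,cv2
w=np.load('w1.npz')['im']; s=np.load('side0.npz')['im']
a=cv2.resize(w[25:150,110:360],(750,375),interpolation=cv2.INTER_CUBIC); b=cv2.resize(s[170:260,190:310],(266,200),interpolation=cv2.INTER_CUBIC)
o=np.zeros((580,750,3),np.uint8); o[:375]=a; o[378:578,:266]=b; cv2.imwrite('pics/w1c.png',o[...,::-1])
E
```

```text
(no output)
```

View pics/w1c.png

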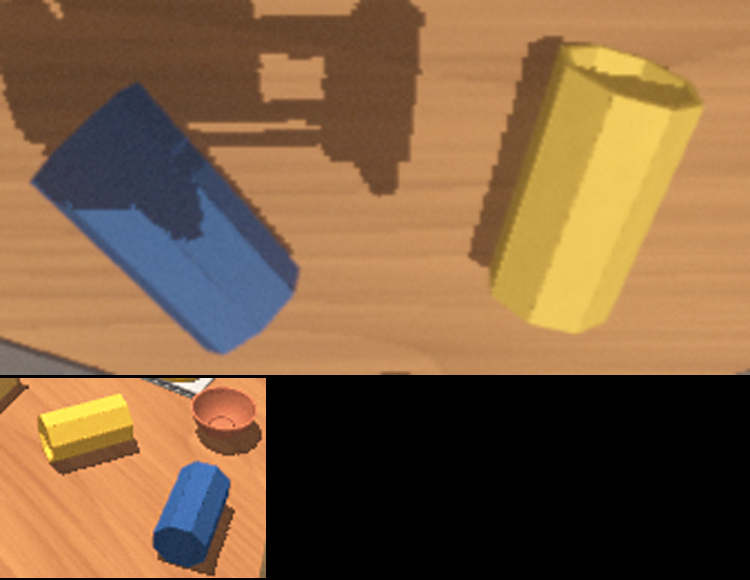

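Yellow's hollow mouth shows at its robot-side end, crop (630,70). Blue's robot-side end, crop (185,548), is in shadow, so I'll check it by depth.

```bash
python3 - <<'E'
from h import *
for f in ('side0','w1'):
    D=np.load(f+'.npz'); im,P=D['im'],D['P']; hsv=cv2.cvtColor(im,cv2.COLOR_RGB2HSV)
    for n,c,a,hr in (('blue',[.463,-.1375],32.8,(95,130)),('yel',[.4475,.0595],-14.3,(18,36))):
        a=np.radians(a); d=np.array([np.cos(a),np.sin(a)]); q=P[...,:2]-c
        u=q@d; v=q@[-d[1],d[0]]; z=P[...,2]
        m=(abs(u)<.07)&(abs(v)<.02)&(z>.006)&(z<.055)&(hsv[...,0]>hr[0])&(hsv[...,0]<hr[1])&(hsv[...,1]>80)
        print(f,n,m.sum(),np.histogram(u[m],np.arange(-.07,.071,.01))[0], 'v rng',np.round(np.percentile(v[(abs(u)<.04)&(abs(v)<.05)&(z>.03)],[2,98]),4))
E
```

```text
side0 blue 95 [ 0 16 22 10 20  8  3  2  4  1  2  4  3  0] v rng [-0.0291  0.0309]
side0 yel 81 [ 0  7 10  8  9  6  5  7  6  7  6  6  4  0] v rng [-0.0292  0.0144]
w1 blue 48 [0 9 9 2 2 5 5 4 1 1 4 4 2 0] v rng [-0.0243  0.0332]
w1 yel 448 [ 0 77 71 38 39 34 36 33 33 26 26 23 12  0] v rng [-0.0266  0.0325]
```

Depth runs inside blue's robot-side end, so its mouth also faces the robot. Next is the yellow pre-grasp.

```bash
python3 - <<'E'
from h import *
R=rot(-14.3,130); g=np.array([.462,.056,.031])
delta(g-.11*R.apply([0,0,1])+[0,0,.02],R)
E
```

```text
shift cm [9.54, 5.12, -18.07] rotvec [0.159, 1.204, -0.209] deg 70.6
```

Request:
move_arm(rows=[[[9.5, 5.1, -4], [0.16, 1.2, -0.21], 9], [[9.5, 5.1, -6], [0.16, 1.2, -0.21], 9], [[9.5, 5.1, -8], [0.16, 1.2, -0.21], 9], [[9.5, 5.1, -10], [0.16, 1.2, -0.21], 9], [[9.5, 5.1, -12], [0.16, 1.2, -0.21], 9], [[9.5, 5.1, -14], [0.16, 1.2, -0.21], 9], [[9.5, 5.1, -16], [0.16, 1.2, -0.21], 9], [[9.5, 5.1, -17], [0.16, 1.2, -0.21], 9], [[9.5, 5.1, -18], [0.16, 1.2, -0.21], 9], [[9.5, 5.1, -18], [0.16, 1.2, -0.21], 9], [[9.5, 5.1, -18], [0.16, 1.2, -0.21], 9], [[9.5, 5.1, -18], [0.16, 1.2, -0.21], 9], [[9.5, 5.1, -18], [0.16, 1.2, -0.21], 9], [[9.5, 5.1, -18], [0.16, 1.2, -0.21], 9]])

```text
time: 4.68
eef_pos: [0.5175, 0.0512, 0.1219]
ee_rot: [-0.336, 0.114, 0.934, 0.048]
ft_force: [-0.2, -0.5, -0.3]
gripper_width: 0.0902
grip_force: 0.0
```

```bash
python3 - <<'E'
from h import *
R=rot(-14.3,130); g=np.array([.462,.056,.031])
s,p,Rc=cur(); print(p,np.round(s['joint_positions'],2),s['time']); z=Rc.apply([0,0,1]);print(z,Rc.apply([0,1,0]))
delta(g-.05*R.apply([0,0,1]),R)
delta(g,R)
E
```

```text
[0.51754727 0.05121463 0.12191367] [ 0.19  0.8  -0.36  1.49 -0.01  1.53  1.18] 4.6833
[-0.61708439  0.16509018 -0.76938422] [0.24397879 0.96970142 0.01239   ]
shift cm [-3.62, -0.01, -6.72] rotvec [-0.011, 0.008, -0.003] deg 0.8
shift cm [-6.74, 0.78, -10.55] rotvec [-0.011, 0.008, -0.003] deg 0.8
```

Request:
move_arm(rows=[[[-1.8, 0, -3.4], [-0.01, 0.01, 0], 9], [[-3.6, 0, -6.7], [-0.01, 0.01, 0], 9], [[-4.6, 0.3, -8], [-0.01, 0.01, 0], 9], [[-5.7, 0.5, -9.3], [-0.01, 0.01, 0], 9], [[-6.7, 0.8, -10.4], [-0.01, 0.01, 0], 9], [[-6.7, 0.8, -10.4], [-0.01, 0.01, 0], 9], [[-6.7, 0.8, -10.4], [-0.01, 0.01, 0], 5.8], [[-6.7, 0.8, -10.4], [-0.01, 0.01, 0], 5.8], [[-6.7, 0.8, -10.4], [-0.01, 0.01, 0], 5.8], [[-6.7, 0.8, -10.4], [-0.01, 0.01, 0], 5.8], [[-6.7, 0.8, -10.4], [-0.01, 0.01, 0], 5.8], [[-6.7, 0.8, -10.4], [-0.01, 0.01, 0], 5.8]], grip_force=25)

```text
time: 5.68
eef_pos: [0.4517, 0.0589, 0.0168]
ee_rot: [-0.341, 0.116, 0.932, 0.043]
ft_force: [2.4, 1.9, 6.3]
gripper_width: 0.0619
grip_force: 25.0
```

```bash
python3 - <<'E'
from h import *
s,p,Rc=cur(); print(p,np.round(s['joint_positions'],2),s['time'],s['gripper_width'],s['grip_force'],s['ft_force'])
# mouth currently relative to grasp: 70 mm along mouth dir at placing -> grasp z = stand rim .018+.070
R=rot(20,40)
delta([.60,.09,.25],R)
E
```

```text
[0.45167904 0.05893287 0.01679299] [ 0.18  0.87 -0.35  1.68  0.02  1.29  1.18] 5.6833 0.061878366836641996 25.000515282154083 [2.44029526 1.90320331 6.27440826]
shift cm [16.2, 3.6, 22.1] rotvec [0.079, -1.593, 0.467] deg 95.2
```

Request:
move_arm(rows=[[[0, 0, 3], [0, 0, 0], 5.8], [[0, 0, 6], [0, 0, 0], 5.8], [[0, 0, 9], [0, -0.1, 0], 5.8], [[1, 0, 12], [0.08, -1.593, 0.467], 5.8], [[2, 0, 15], [0.08, -1.593, 0.467], 5.8], [[4, 0, 18], [0.08, -1.593, 0.467], 5.8], [[6, 1, 20], [0.08, -1.593, 0.467], 5.8], [[8, 1.5, 22.1], [0.08, -1.593, 0.467], 5.8], [[10, 2, 22.1], [0.08, -1.593, 0.467], 5.8], [[12, 3, 22.1], [0.08, -1.593, 0.467], 5.8], [[14, 3.6, 22.1], [0.08, -1.593, 0.467], 5.8], [[16.2, 3.6, 22.1], [0.08, -1.593, 0.467], 5.8], [[16.2, 3.6, 22.1], [0.08, -1.593, 0.467], 5.8], [[16.2, 3.6, 22.1], [0.08, -1.593, 0.467], 5.8], [[16.2, 3.6, 22.1], [0.08, -1.593, 0.467], 5.8], [[16.2, 3.6, 22.1], [0.08, -1.593, 0.467], 5.8], [[16.2, 3.6, 22.1], [0.08, -1.593, 0.467], 5.8], [[16.2, 3.6, 22.1], [0.08, -1.593, 0.467], 5.8], [[16.2, 3.6, 22.1], [0.08, -1.593, 0.467], 5.8], [[16.2, 3.6, 22.1], [0.08, -1.593, 0.467], 5.8]])

```text
time: 7.35
eef_pos: [0.6048, 0.081, 0.2174]
ee_rot: [0.336, -0.137, 0.931, 0.047]
ft_force: [-0.8, -0.5, -2.7]
gripper_width: 0.062
grip_force: 25.0
```

```bash
cat > chk.py <<'E'
from h import *
import sys
hr=dict(yel=(18,36),blue=(95,130))[sys.argv[1]]
s,p,Rc=cur(); print(p,np.round(s['joint_positions'],2),s['time'],s['gripper_width'],s['grip_force'],s['ft_force'])
z=Rc.apply([0,0,1]); print('heading',np.degrees(np.arctan2(z[1],z[0])),'down',np.degrees(np.arcsin(-z[2])),'y',Rc.apply([0,1,0]))
g=p-.019*z; print('grasp',g)
for c in ('top','side'):
    im,P=cloud(c); hsv=cv2.cvtColor(im,cv2.COLOR_RGB2HSV)
    m=(np.linalg.norm(P-g,axis=2)<.11)&(hsv[...,0]>hr[0])&(hsv[...,0]<hr[1])&(hsv[...,1]>90)&(P[...,2]>g[2]-.09)
    q=P[m]; r=cv2.minAreaRect((q[:,:2]*1000).astype(np.float32))
    print(c,m.sum(),'rect',np.round(r[0]),np.round(r[1]),round(r[2]),'z',np.round(np.percentile(q[:,2],[1,5,50,95,99]),4))
    for lo in np.arange(-.09,.06,.02):
        k=q[(q[:,2]>g[2]+lo)&(q[:,2]<g[2]+lo+.02)]
        if len(k)>15: print('  z',round(lo,3),len(k),np.round(k.min(0)[:2],3),np.round(k.max(0)[:2],3))
    cv2.imwrite('pics/%s_%s_%d.png'%(sys.argv[1],c,int(s['time']*10)),cv2.resize(im[...,::-1],(768,576)))
E
python3 chk.py yel
```

```text
[0.60479047 0.08103431 0.21741567] [ 0.79  0.34 -1.05  2.19  1.24  0.2   0.58] 7.35 0.062000606297196226 25.00011384487152 [-0.77920797 -0.50113091 -2.74383671]
heading 16.40109730920406 down 50.37241831413199 y [-0.28705834  0.9579045  -0.00406073]
grasp [0.59316547 0.07761265 0.23204959]
top 552 rect [572.  89.] [ 90. 128.] 43 z [0.2034 0.234  0.2678 0.2987 0.3163]
  z -0.01 30 [0.561 0.042] [0.599 0.119]
  z 0.01 45 [0.562 0.043] [0.631 0.107]
  z 0.03 416 [0.509 0.037] [0.631 0.116]
  z 0.05 25 [0.506 0.086] [0.519 0.115]
side 559 rect [545.  61.] [89. 92.] 37 z [0.1626 0.1674 0.201  0.2385 0.2785]
  z -0.07 131 [0.545 0.04 ] [0.599 0.089]
  z -0.05 148 [0.55 0.04] [0.606 0.09 ]
  z -0.03 153 [0.552 0.041] [0.607 0.093]
  z -0.01 101 [0.556 0.043] [0.593 0.1  ]
```

```bash
python3 - <<'E'
from h import *
delta([.628,.107,.20],rot(20,40))
E
```

```text
shift cm [3.8, 3.08, -2.81] rotvec [0.059, -0.174, 0.057] deg 11.0
```

Request:
move_arm(rows=[[[1, 1, 0], [0.06, -0.174, 0.057], 5.8], [[2, 2, -1], [0.06, -0.174, 0.057], 5.8], [[3.8, 3, -2], [0.06, -0.174, 0.057], 5.8], [[3.8, 3, -2.5], [0.06, -0.174, 0.057], 5.8], [[3.8, 3, -2.5], [0.06, -0.174, 0.057], 5.8], [[3.8, 3, -2.5], [0.06, -0.174, 0.057], 5.8], [[3.8, 3, -2.5], [0.06, -0.174, 0.057], 5.8], [[3.8, 3, -2.5], [0.06, -0.174, 0.057], 5.8], [[3.8, 3, -2.5], [0.06, -0.174, 0.057], 5.8], [[3.8, 3, -2.5], [0.06, -0.174, 0.057], 5.8], [[3.8, 3, -2.5], [0.06, -0.174, 0.057], 5.8], [[3.8, 3, -2.5], [0.06, -0.174, 0.057], 5.8]])

```text
time: 8.45
eef_pos: [0.6435, 0.1114, 0.194]
ee_rot: [0.418, -0.158, 0.892, 0.072]
ft_force: [0.0, 0.2, -1.4]
gripper_width: 0.0618
grip_force: 25.0
```

```bash
python3 chk.py yel
```

```text
[0.64346415 0.11139091 0.19399412] [ 0.84  0.66 -1.21  2.23  2.28  0.45 -0.23] 8.45 0.06183303069465349 24.999078512191772 [ 0.0058385   0.15994017 -1.44166383]
heading 19.772996970951837 down 39.79194976220742 y [-0.34140813  0.93990673 -0.00397822]
grasp [0.62972582 0.10645212 0.20615415]
top 591 rect [596.  85.] [114. 129.] 86 z [0.1401 0.1748 0.2425 0.2603 0.2833]
  z -0.07 18 [0.598 0.071] [0.627 0.126]
  z -0.01 24 [0.596 0.071] [0.659 0.14 ]
  z 0.01 43 [0.59  0.064] [0.647 0.135]
  z 0.03 438 [0.535 0.03 ] [0.662 0.136]
  z 0.05 22 [0.534 0.082] [0.582 0.129]
side 384 rect [604.  83.] [127.  59.] 37 z [0.1344 0.1383 0.167  0.2431 0.2457]
  z -0.07 119 [0.594 0.072] [0.648 0.116]
  z -0.05 117 [0.593 0.071] [0.645 0.116]
  z -0.03 93 [0.595 0.072] [0.633 0.117]
  z 0.03 27 [0.556 0.039] [0.662 0.135]
```

```bash
python3 - <<'E'
from h import *
R=rot(20,40)
for z in (.20,.1,.089): delta([.654,.117,z],R)
E
```

```text
shift cm [2.44, 1.04, -0.58] rotvec [0.001, 0.004, 0.0] deg 0.2
shift cm [2.44, 1.04, -10.58] rotvec [0.001, 0.004, 0.0] deg 0.2
shift cm [2.44, 1.04, -11.68] rotvec [0.001, 0.004, 0.0] deg 0.2
```

Request:
move_arm(rows=[[[1.2, 0.5, 0], [0, 0, 0], 5.8], [[2.4, 1, -0.5], [0, 0, 0], 5.8], [[2.4, 1, -0.6], [0, 0, 0], 5.8], [[2.4, 1, -2], [0, 0, 0], 5.8], [[2.4, 1, -3.5], [0, 0, 0], 5.8], [[2.4, 1, -5], [0, 0, 0], 5.8], [[2.4, 1, -6.5], [0, 0, 0], 5.8], [[2.4, 1, -8], [0, 0, 0], 5.8], [[2.4, 1, -9], [0, 0, 0], 5.8], [[2.4, 1, -10], [0, 0, 0], 5.8], [[2.4, 1, -10.5], [0, 0, 0], 5.8], [[2.4, 1, -10.5], [0, 0, 0], 5.8]])

```text
time: 9.55
eef_pos: [0.6665, 0.1214, 0.0865]
ee_rot: [0.417, -0.157, 0.892, 0.074]
ft_force: [-0.7, 0.9, -2.5]
gripper_width: 0.0618
grip_force: 25.0
```

```bash
python3 chk.py yel
```

```text
[0.6664879  0.1214492  0.08645955] [ 0.73  0.97 -1.11  2.2   2.52  0.66 -0.27] 9.55 0.061820883936357006 24.99899983406067 [-0.73797221  0.94648622 -2.46367196]
heading 20.00717055587254 down 39.942969427848304 y [-0.34108878  0.94003014  0.00133244]
grasp [0.65280003 0.11646528 0.09865802]
top 542 rect [633. 127.] [138. 114.] 35 z [0.0123 0.0186 0.1342 0.1529 0.1782]
  z -0.09 46 [0.615 0.074] [0.713 0.163]
  z -0.07 16 [0.62  0.081] [0.649 0.136]
  z -0.01 20 [0.622 0.08 ] [0.679 0.147]
  z 0.01 35 [0.61  0.081] [0.676 0.143]
  z 0.03 365 [0.558 0.081] [0.684 0.145]
  z 0.05 19 [0.557 0.069] [0.614 0.138]
side 531 rect [631.  91.] [137.  85.] 52 z [0.0097 0.0136 0.0383 0.1374 0.1391]
  z -0.09 214 [0.603 0.074] [0.692 0.161]
  z -0.07 100 [0.618 0.083] [0.676 0.134]
  z -0.05 92 [0.616 0.081] [0.668 0.136]
  z -0.03 58 [0.617 0.086] [0.646 0.138]
  z 0.03 57 [0.579 0.04 ] [0.686 0.143]
```

Request:
move_arm(rows=[[[0, 0, -0.3], [0, 0, 0], 5.8], [[0, 0, -0.6], [0, 0, 0], 5.8], [[0, 0, -0.8], [0, 0, 0], 5.8], [[0, 0, -0.9], [0, 0, 0], 5.8], [[0, 0, -0.9], [0, 0, 0], 5.8]])

```text
time: 10.07
eef_pos: [0.6672, 0.1218, 0.0787]
ee_rot: [0.418, -0.157, 0.892, 0.074]
ft_force: [0.5, 0.9, -1.3]
gripper_width: 0.0617
grip_force: 25.0
```

Request:
move_arm(rows=[[[0, 0, -0.1], [0, 0, 0], 5.8], [[0, 0, -0.2], [0, 0, 0], 5.8], [[0, 0, -0.3], [0, 0, 0], 5.8], [[0, 0, -0.3], [0, 0, 0], 5.8]])

```text
time: 10.4
eef_pos: [0.6683, 0.1225, 0.0784]
ee_rot: [0.42, -0.158, 0.891, 0.073]
ft_force: [-4.5, -2.8, 11.1]
gripper_width: 0.0619
grip_force: 25.0
```

Contact at 11 N, so it's seated. Opening, then retreating along the tool axis.

Request:
move_arm(rows=[[[0, 0, 0.1], [0, 0, 0], 6.5], [[0, 0, 0.1], [0, 0, 0], 7.5], [[0, 0, 0.1], [0, 0, 0], 8.2], [[0, 0, 0.1], [0, 0, 0], 8.2], [[0, 0, 0.1], [0, 0, 0], 8.2], [[-0.7, -0.3, 0.7], [0, 0, 0], 8.2], [[-2.1, -0.8, 2], [0, 0, 0], 8.2], [[-4.2, -1.6, 4], [0, 0, 0], 8.2], [[-6.3, -2.4, 6], [0, 0, 0], 8.2], [[-7.5, -3, 9], [0, 0, 0], 8.2], [[-8.5, -3.3, 12], [0, 0, 0], 8.2]])

```text
time: 11.32
eef_pos: [0.5795, 0.0887, 0.1949]
ee_rot: [0.416, -0.157, 0.893, 0.074]
ft_force: [0.7, -2.0, 1.4]
gripper_width: 0.0815
grip_force: 0.0
```

```bash
python3 - <<'E'
from h import *
s,p,Rc=cur(); print(p,np.round(s['joint_positions'],2),s['time'])
im,P=cloud('top'); hsv=cv2.cvtColor(im,cv2.COLOR_RGB2HSV)
m=(np.hypot(P[...,0]-.653,P[...,1]-.116)<.06)&(P[...,2]>.11)&(P[...,2]<.14)&(hsv[...,0]>18)&(hsv[...,0]<36)&(hsv[...,1]>90)
r=cv2.minAreaRect((P[m][:,:2]*1000).astype(np.float32)); print(m.sum(),r,np.percentile(P[m][:,2],[5,50,95]))
R=rot(32.8,125); g=np.array([.463,-.1375,.031])+.015*np.array([.84,.542,0])
delta(g-.11*R.apply([0,0,1])+[0,0,.05],R)
R=rot(32.8,125,-1);delta(g-.11*R.apply([0,0,1])+[0,0,.05],R)
cv2.imwrite('pics/top2.png',cv2.resize(im[...,::-1],(768,576)))
E
```

```text
[0.57954234 0.08871015 0.19492452] [ 1.02  0.62 -1.33  2.36  2.35  0.44 -0.29] 11.3167
365 ((654.34814453125, 113.7793960571289), (62.443016052246094, 61.85123062133789), 19.381895065307617) [0.12125225 0.12693308 0.13186977]
shift cm [-6.12, -19.01, -4.52] rotvec [-0.659, 1.338, 0.174] deg 86.0
shift cm [-6.12, -19.01, -4.52] rotvec [0.356, 0.165, -2.896] deg 167.5
```

View pics/top2.png

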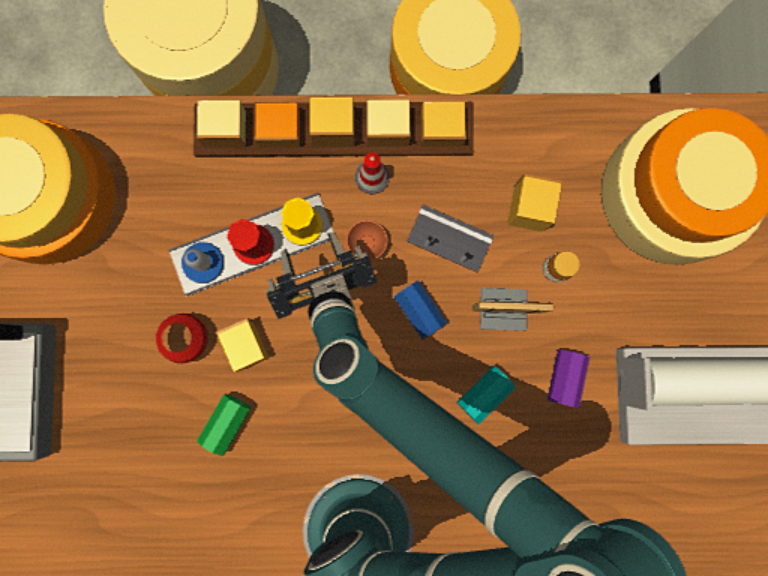

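Yellow stands seated at (302,221), the same height as red. Now to blue (421,309).

Request:
move_arm(rows=[[[0, -3, 4], [-0.3, 0.6, 0.08], 9], [[0, -6, 6], [-0.659, 1.338, 0.174], 9], [[0, -9, 6], [-0.659, 1.338, 0.174], 9], [[0, -12, 6], [-0.659, 1.338, 0.174], 9], [[-2, -15, 6], [-0.659, 1.338, 0.174], 9], [[-4, -17, 5], [-0.659, 1.338, 0.174], 9], [[-6.1, -19, 3], [-0.659, 1.338, 0.174], 9], [[-6.1, -19, 1], [-0.659, 1.338, 0.174], 9], [[-6.1, -19, 0], [-0.659, 1.338, 0.174], 9], [[-6.1, -19, 0], [-0.659, 1.338, 0.174], 9], [[-6.1, -19, 0], [-0.659, 1.338, 0.174], 9], [[-6.1, -19, 0], [-0.659, 1.338, 0.174], 9], [[-6.1, -19, 0], [-0.659, 1.338, 0.174], 9], [[-6.1, -19, 0], [-0.659, 1.338, 0.174], 9], [[-6.1, -19, 0], [-0.659, 1.338, 0.174], 9], [[-6.1, -19, 0], [-0.659, 1.338, 0.174], 9]])

```text
time: 12.7
eef_pos: [0.5214, -0.1009, 0.1965]
ee_rot: [-0.257, -0.262, 0.926, -0.082]
ft_force: [0.6, -1.0, -0.3]
gripper_width: 0.0898
grip_force: 0.0
```

```bash
python3 - <<'E'
from h import *
s,p,Rc=cur(); print(p,np.round(s['joint_positions'],2),s['time'])
R=rot(32.8,125); g=np.array([.463,-.1375,.031])+.015*np.array([.84,.542,0])
delta(g-.08*R.apply([0,0,1]),R)
delta(g,R)
E
```

```text
[ 0.52139445 -0.1009431   0.19650394] [ 0.63  0.86 -1.09  1.57  0.79  1.76  1.51] 12.7
shift cm [-1.64, -0.95, -11.55] rotvec [-0.02, 0.063, 0.015] deg 3.9
shift cm [-5.5, -3.43, -18.11] rotvec [-0.02, 0.063, 0.015] deg 3.9
```

Request:
move_arm(rows=[[[-0.5, -0.3, -3], [-0.02, 0.063, 0.015], 9], [[-1, -0.6, -6], [-0.02, 0.063, 0.015], 9], [[-1.6, -1, -9], [-0.02, 0.063, 0.015], 9], [[-1.6, -1, -11.5], [-0.02, 0.063, 0.015], 9], [[-1.6, -1, -11.5], [-0.02, 0.063, 0.015], 9], [[-1.6, -1, -11.5], [-0.02, 0.063, 0.015], 9]])

```text
time: 13.2
eef_pos: [0.5043, -0.1111, 0.0803]
ee_rot: [-0.287, -0.269, 0.916, -0.083]
ft_force: [-0.3, 0.4, 1.3]
gripper_width: 0.09
grip_force: 0.0
```

```bash
python3 - <<'E'
from h import *
s,p,Rc=cur(); print(p,np.round(s['joint_positions'],2),s['time'])
R=rot(32.8,125); g=np.array([.463,-.1375,.031])+.015*np.array([.84,.542,0])
delta(g,R)
E
```

```text
[ 0.50429792 -0.11110831  0.08032393] [ 0.59  1.   -0.99  1.63  0.87  1.66  1.46] 13.2
shift cm [-3.79, -2.42, -6.49] rotvec [-0.004, 0.002, 0.001] deg 0.3
```

Request:
move_arm(rows=[[[-1, -0.6, -1.7], [0, 0, 0], 9], [[-2, -1.2, -3.4], [0, 0, 0], 9], [[-3, -1.9, -5.1], [0, 0, 0], 9], [[-3.8, -2.4, -6.4], [0, 0, 0], 9], [[-3.8, -2.4, -6.4], [0, 0, 0], 9], [[-3.8, -2.4, -6.4], [0, 0, 0], 5.8], [[-3.8, -2.4, -6.4], [0, 0, 0], 5.8], [[-3.8, -2.4, -6.4], [0, 0, 0], 5.8], [[-3.8, -2.4, -6.4], [0, 0, 0], 5.8], [[-3.8, -2.4, -6.4], [0, 0, 0], 5.8], [[-3.8, -2.4, -6.4], [0, 0, 0], 5.8]], grip_force=25)

```text
time: 14.12
eef_pos: [0.4679, -0.1343, 0.0175]
ee_rot: [-0.285, -0.269, 0.916, -0.084]
ft_force: [1.9, 2.0, 5.3]
gripper_width: 0.0615
grip_force: 25.0
```

```bash
python3 - <<'E'
from h import *
s,p,Rc=cur(); print(p,np.round(s['joint_positions'],2),s['time'],s['gripper_width'],s['ft_force'])
R=rot(20,35)
t,_=delta([.46,.0,.27],R)
delta([.545,.30,.22],R)
E
```

```text
[ 0.46790021 -0.13431722  0.01747126] [ 0.64  1.05 -0.95  1.74  0.94  1.55  1.42] 14.1167 0.06153605467029606 [1.8794537  1.98237162 5.25198447]
shift cm [0.67, 13.96, 24.16] rotvec [0.696, -1.403, -0.175] deg 90.3
shift cm [9.17, 43.96, 19.16] rotvec [0.696, -1.403, -0.175] deg 90.3
```

Request:
move_arm(rows=[[[0, 0, 3], [0, 0, 0], 5.8], [[0, 0, 6], [0, 0, 0], 5.8], [[0, 1, 10], [0.1, -0.2, 0], 5.8], [[1, 3, 14], [0.696, -1.403, -0.175], 5.8], [[2, 5, 18], [0.696, -1.403, -0.175], 5.8], [[3, 7, 21], [0.696, -1.403, -0.175], 5.8], [[4, 9, 22], [0.696, -1.403, -0.175], 5.8], [[5, 11, 22], [0.696, -1.403, -0.175], 5.8], [[5, 13, 22], [0.696, -1.403, -0.175], 5.8], [[5, 15, 22], [0.696, -1.403, -0.175], 5.8], [[5, 17, 22], [0.696, -1.403, -0.175], 5.8], [[5, 20, 22], [0.696, -1.403, -0.175], 5.8], [[5, 23, 22], [0.696, -1.403, -0.175], 5.8], [[5, 26, 22], [0.696, -1.403, -0.175], 5.8], [[6, 29, 22], [0.696, -1.403, -0.175], 5.8], [[7, 32, 22], [0.696, -1.403, -0.175], 5.8], [[8, 35, 22], [0.696, -1.403, -0.175], 5.8], [[9, 38, 21], [0.696, -1.403, -0.175], 5.8], [[9, 41, 20], [0.696, -1.403, -0.175], 5.8], [[9.2, 44, 19.2], [0.696, -1.403, -0.175], 5.8]])

```text
time: 15.78
eef_pos: [0.531, 0.1091, 0.221]
ee_rot: [0.385, -0.162, 0.908, 0.03]
ft_force: [0.3, -0.8, -2.5]
gripper_width: 0.0617
grip_force: 25.0
```

```bash
python3 chk.py blue; python3 - <<'E'
from h import *
delta([.545,.30,.21],rot(20,35))
E
```

```text
[0.53097854 0.10911689 0.2209831 ] [ 1.06  0.37 -1.45  2.39  1.96  0.37 -0.13] 15.7833 0.061668260158176856 24.999755322933197 [ 0.31668575 -0.77308096 -2.54812946]
heading 14.59484502509457 down 44.62268313079397 y [-0.31708191  0.94585406 -0.06942014]
grasp [0.5178917  0.10570928 0.23432936]
top 618 rect [493. 101.] [127. 116.] 13 z [0.1831 0.2078 0.2712 0.281  0.3213]
  z -0.05 23 [0.482 0.073] [0.494 0.123]
  z -0.01 34 [0.487 0.072] [0.542 0.145]
  z 0.01 64 [0.479 0.073] [0.544 0.134]
  z 0.03 453 [0.428 0.075] [0.556 0.145]
side 450 rect [482.  68.] [83. 64.] 51 z [0.1689 0.1725 0.1973 0.2257 0.2294]
  z -0.07 124 [0.473 0.067] [0.53  0.121]
  z -0.05 155 [0.476 0.069] [0.533 0.113]
  z -0.03 139 [0.479 0.07 ] [0.525 0.113]
  z -0.01 29 [0.482 0.078] [0.504 0.117]
shift cm [3.12, 19.36, -1.96] rotvec [0.119, -0.144, 0.024] deg 10.8
```

Request:
move_arm(rows=[[[0.5, 2, 0], [0.119, -0.144, 0.024], 5.8], [[0.5, 4, 0], [0.119, -0.144, 0.024], 5.8], [[1, 6, 0], [0.119, -0.144, 0.024], 5.8], [[1, 8, 0], [0.119, -0.144, 0.024], 5.8], [[1.5, 10, 0], [0.119, -0.144, 0.024], 5.8], [[2, 12, 0], [0.119, -0.144, 0.024], 5.8], [[2, 14, 0], [0.119, -0.144, 0.024], 5.8], [[2.5, 16, 0], [0.119, -0.144, 0.024], 5.8], [[3, 18, -1], [0.119, -0.144, 0.024], 5.8], [[3.1, 19.4, -2], [0.119, -0.144, 0.024], 5.8], [[3.1, 19.4, -2], [0.119, -0.144, 0.024], 5.8], [[3.1, 19.4, -2], [0.119, -0.144, 0.024], 5.8], [[3.1, 19.4, -2], [0.119, -0.144, 0.024], 5.8], [[3.1, 19.4, -2], [0.119, -0.144, 0.024], 5.8], [[3.1, 19.4, -2], [0.119, -0.144, 0.024], 5.8]])

```text
time: 17.13
eef_pos: [0.5618, 0.3024, 0.2007]
ee_rot: [0.456, -0.151, 0.874, 0.078]
ft_force: [-0.1, 0.1, -2.1]
gripper_width: 0.0623
grip_force: 25.0
```

```bash
python3 chk.py blue; python3 - <<'E'
from h import *
for z in (.205,.10): delta([.571,.331,z],rot(20,35))
E
```

```text
[0.56184898 0.30242667 0.20069871] [ 0.4   0.83 -1.37  2.3   2.21  1.06 -0.41] 17.1333 0.06225511478281092 24.99990463256836 [-0.13414473  0.07194006 -2.12786471]
heading 19.52859276299518 down 34.88506850573271 y [-0.33540184  0.9420736  -0.00171254]
grasp [0.54715984 0.29721672 0.21156542]
top 586 rect [524. 283.] [118. 120.] 15 z [0.178  0.2008 0.2498 0.2552 0.2867]
  z -0.03 17 [0.518 0.268] [0.537 0.293]
  z -0.01 36 [0.516 0.246] [0.579 0.337]
  z 0.01 50 [0.503 0.262] [0.571 0.322]
  z 0.03 453 [0.452 0.223] [0.58  0.327]
side 317 rect [539. 277.] [101.  62.] 70 z [0.1435 0.1458 0.1723 0.2522 0.2532]
  z -0.07 98 [0.513 0.263] [0.57 0.3 ]
  z -0.05 110 [0.513 0.262] [0.569 0.3  ]
  z -0.03 29 [0.514 0.268] [0.564 0.297]
  z 0.03 78 [0.529 0.27 ] [0.578 0.329]
shift cm [2.38, 3.35, -0.66] rotvec [0.0, 0.003, 0.007] deg 0.4
shift cm [2.38, 3.35, -11.16] rotvec [0.0, 0.003, 0.007] deg 0.4
```

Request:
move_arm(rows=[[[1.2, 1.7, 0], [0, 0, 0], 5.8], [[2.4, 3.4, -0.5], [0, 0, 0], 5.8], [[2.4, 3.4, -0.7], [0, 0, 0], 5.8], [[2.4, 3.4, -2], [0, 0, 0], 5.8], [[2.4, 3.4, -3.5], [0, 0, 0], 5.8], [[2.4, 3.4, -5], [0, 0, 0], 5.8], [[2.4, 3.4, -6.5], [0, 0, 0], 5.8], [[2.4, 3.4, -8], [0, 0, 0], 5.8], [[2.4, 3.4, -9.5], [0, 0, 0], 5.8], [[2.4, 3.4, -11], [0, 0, 0], 5.8], [[2.4, 3.4, -11.5], [0, 0, 0], 5.8], [[2.4, 3.4, -11.7], [0, 0, 0], 5.8], [[2.4, 3.4, -11.7], [0, 0, 0], 5.8]])

```text
time: 18.32
eef_pos: [0.5854, 0.3377, 0.0834]
ee_rot: [0.456, -0.152, 0.874, 0.079]
ft_force: [0.3, 0.1, -1.9]
gripper_width: 0.0617
grip_force: 25.0
```

```bash
python3 chk.py blue
```

```text
[0.58541211 0.33773492 0.08344277] [ 0.19  1.08 -1.13  2.24  2.47  1.2  -0.52] 18.3167 0.061731323496280306 25.00003069639206 [ 0.3487693   0.10373227 -1.87723492]
heading 19.676017617908062 down 34.894291245827155 y [-3.36906563e-01  9.41538034e-01 -3.12806001e-04]
grasp [0.57073806 0.33248778 0.09431199]
top 555 rect [546. 323.] [130. 122.] 24 z [0.0127 0.0163 0.1319 0.1388 0.1694]
  z -0.09 77 [0.529 0.288] [0.614 0.373]
  z -0.03 18 [0.54  0.302] [0.559 0.332]
  z -0.01 29 [0.541 0.289] [0.6   0.373]
  z 0.01 40 [0.533 0.297] [0.595 0.365]
  z 0.03 371 [0.471 0.257] [0.604 0.362]
side 362 rect [557. 323.] [95. 85.] 37 z [0.0076 0.0117 0.0274 0.1346 0.1364]
  z -0.09 172 [0.525 0.288] [0.612 0.375]
  z -0.07 86 [0.537 0.298] [0.594 0.342]
  z -0.05 61 [0.539 0.3  ] [0.59 0.33]
  z 0.03 36 [0.573 0.302] [0.606 0.338]
```

Request:
move_arm(rows=[[[0, 0, -0.2], [0, 0, 0], 5.8], [[0, 0, -0.4], [0, 0, 0], 5.8], [[0, 0, -0.6], [0, 0, 0], 5.8], [[0, 0, -0.7], [0, 0, 0], 5.8], [[0, 0, -0.7], [0, 0, 0], 5.8]])

```text
time: 18.83
eef_pos: [0.5857, 0.338, 0.0771]
ee_rot: [0.457, -0.152, 0.873, 0.079]
ft_force: [-1.8, -1.0, 2.0]
gripper_width: 0.0615
grip_force: 25.0
```

Request:
move_arm(rows=[[[0, 0, -0.1], [0, 0, 0], 5.8], [[0, 0, -0.2], [0, 0, 0], 5.8], [[0, 0, -0.1], [0, 0, 0], 6.5], [[0, 0, 0], [0, 0, 0], 7.5], [[0, 0, 0], [0, 0, 0], 8], [[0, 0, 0], [0, 0, 0], 8], [[0, 0, 0], [0, 0, 0], 8], [[-0.7, -0.3, 0.6], [0, 0, 0], 8], [[-2.1, -0.8, 1.6], [0, 0, 0], 8], [[-4.2, -1.6, 3.2], [0, 0, 0], 8], [[-6.3, -2.4, 5], [0, 0, 0], 8], [[-7.5, -3, 8], [0, 0, 0], 8], [[-8.5, -3.3, 11], [0, 0, 0], 8], [[-8.5, -3.3, 14], [0, 0, 0], 8]])

```text
time: 20.0
eef_pos: [0.4969, 0.3049, 0.2164]
ee_rot: [0.455, -0.154, 0.874, 0.079]
ft_force: [1.6, -0.5, 0.6]
gripper_width: 0.08
grip_force: 0.0
```

```bash
cat > fin.py <<'E'
from h import *
im,P=cloud('top'); hsv=cv2.cvtColor(im,cv2.COLOR_RGB2HSV)
for n,x,y,a,b in (('blue',.571,.331,95,130),('yel',.653,.116,18,36)):
    m=(np.hypot(P[...,0]-x,P[...,1]-y)<.06)&(P[...,2]>.10)&(P[...,2]<.15)&(hsv[...,0]>a)&(hsv[...,0]<b)&(hsv[...,1]>90)
    r=cv2.minAreaRect((P[m][:,:2]*1000).astype(np.float32)); print(n,m.sum(),r,np.percentile(P[m][:,2],[5,50,95]))
E
python3 fin.py; python3 - <<'E'
from h import *
s,p,Rc=cur(); print(p,np.round(s['joint_positions'],2),s['time'])
for a in (-2.4,177.6):   # closing axis angle; tool down, yaw=angle-90
    delta([.45,.05,.30],rot(a-90,90)); delta([.465,-.326,.20],rot(a-90,90))
E
```

```text
blue 393 ((573.656494140625, 330.6214904785156), (63.086063385009766, 61.19427490234375), 64.47138214111328) [0.11165942 0.12677336 0.13083728]
yel 376 ((653.98974609375, 113.84290313720703), (62.080387115478516, 62.72874450683594), 68.80580139160156) [0.11541017 0.12684467 0.13167527]
[0.49962003 0.30679844 0.22321906] [ 0.39  0.77 -1.49  2.39  2.11  1.15 -0.46] 20.05
shift cm [-4.96, -25.68, 5.78] rotvec [0.67, 0.911, -1.784] deg 121.0
shift cm [-3.46, -63.28, -4.22] rotvec [0.67, 0.911, -1.784] deg 121.0
shift cm [-4.96, -25.68, 5.78] rotvec [-0.825, 0.607, 1.082] deg 85.4
shift cm [-3.46, -63.28, -4.22] rotvec [-0.825, 0.607, 1.082] deg 85.4
```

Both beakers are seated. Now to the board.

```bash
python3 - <<'E'
from h import *
delta([.52,-.05,.23],rot(-30,90))
E
```

```text
shift cm [2.04, -35.68, -1.22] rotvec [0.09, 0.995, -0.801] deg 73.4
```

Request:
move_arm(rows=[[[-1, -2, 3], [0.09, 0.995, -0.801], 5], [[-2, -5, 5], [0.09, 0.995, -0.801], 5], [[-2, -8, 6], [0.09, 0.995, -0.801], 5], [[-2, -11, 6], [0.09, 0.995, -0.801], 5], [[-2, -14, 6], [0.09, 0.995, -0.801], 5], [[-2, -17, 6], [0.09, 0.995, -0.801], 5], [[0, -20, 6], [0.09, 0.995, -0.801], 5], [[0, -23, 6], [0.09, 0.995, -0.801], 5], [[1, -26, 5], [0.09, 0.995, -0.801], 5], [[2, -29, 3], [0.09, 0.995, -0.801], 5], [[2, -32, 0], [0.09, 0.995, -0.801], 5], [[2, -35.7, -1.2], [0.09, 0.995, -0.801], 5], [[2, -35.7, -1.2], [0.09, 0.995, -0.801], 5], [[2, -35.7, -1.2], [0.09, 0.995, -0.801], 5], [[2, -35.7, -1.2], [0.09, 0.995, -0.801], 5], [[2, -35.7, -1.2], [0.09, 0.995, -0.801], 5]])

```text
time: 21.38
eef_pos: [0.5209, -0.0531, 0.2032]
ee_rot: [-0.006, 0.262, 0.965, 0.001]
ft_force: [-0.1, -0.0, -0.0]
gripper_width: 0.0498
grip_force: 0.0
```

```bash
python3 - <<'E'
from h import *
s,p,Rc=cur(); print(p,np.round(s['joint_positions'],2),s['time'],Rc.apply([0,0,1]))
delta([.465,-.326,.20],rot(-92.4,90))
E
```

```text
[ 0.52093713 -0.05314706  0.20324199] [ 0.9   0.54 -1.12  1.86  0.54  1.1   0.61] 21.3833 [-0.01027985  0.00427477 -0.99993802]
shift cm [-5.59, -27.29, -2.22] rotvec [-0.009, -0.007, -1.082] deg 62.0
```

Request:
move_arm(rows=[[[-1, -3, 0], [0, 0, -1.09], 5], [[-2, -6, 0], [0, 0, -1.09], 5], [[-3, -9, 0], [0, 0, -1.09], 5], [[-4, -12, 0], [0, 0, -1.09], 5], [[-5, -15, 0], [0, 0, -1.09], 5], [[-5.5, -18, 0], [0, 0, -1.09], 5], [[-5.5, -21, 0], [0, 0, -1.09], 5], [[-5.5, -24, 0], [0, 0, -1.09], 5], [[-5.6, -27.2, 0], [0, 0, -1.09], 5], [[-5.6, -27.3, -1], [0, 0, -1.09], 5], [[-5.6, -27.3, -2.2], [0, 0, -1.09], 5], [[-5.6, -27.3, -2.2], [0, 0, -1.09], 5], [[-5.6, -27.3, -2.2], [0, 0, -1.09], 5], [[-5.6, -27.3, -2.2], [0, 0, -1.09], 5]])

```text
time: 22.55
eef_pos: [0.4648, -0.323, 0.1827]
ee_rot: [-0.003, 0.722, 0.692, 0.002]
ft_force: [0.1, -0.3, 1.1]
gripper_width: 0.0499
grip_force: 0.0
```

```bash
python3 - <<'E'
from h import *
s,p,Rc=cur(); print(p,np.round(s['joint_positions'],2),s['time'],Rc.apply([0,0,1]),Rc.apply([0,1,0]))
im,P=cloud('wrist'); cv2.imwrite('pics/w3.png',im[...,::-1])
z=P[...,2]; m=(z>.09)&(z<.115)&(np.hypot(P[...,0]-.465,P[...,1]+.326)<.09)
print(m.sum(),cv2.minAreaRect((P[m][:,:2]*1000).astype(np.float32)),np.median(z[m]))
delta([.465,-.326,.085],rot(-92.4,90))
E
```

```text
[ 0.46481596 -0.32303739  0.18271033] [ 1.17  0.51 -0.82  1.8   0.42  1.02  0.15] 22.55 [-0.00148112  0.00788135 -0.99996784] [ 0.99910408 -0.04228188 -0.00181309]
2221 ((466.26947021484375, -323.69610595703125), (149.527587890625, 14.31514835357666), 87.7471694946289) 0.10541888047151654
shift cm [0.0, -0.25, -11.69] rotvec [-0.007, -0.001, 0.001] deg 0.4
```

View pics/w3.png

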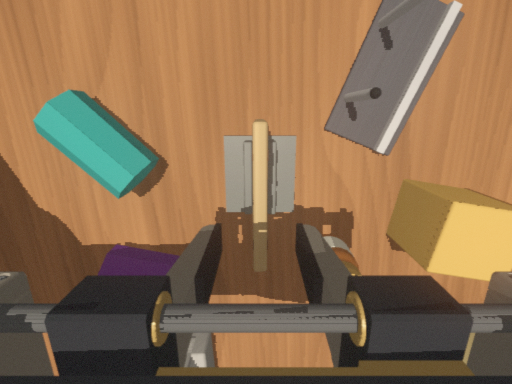

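The board (260,195) sits centred and square between the fingers. Lowering and gripping.

Request:
move_arm(rows=[[[0.1, -0.1, -3], [-0.007, 0, 0], 5], [[0.1, -0.2, -6], [-0.007, 0, 0], 5], [[0.1, -0.2, -9], [-0.007, 0, 0], 5], [[0.1, -0.2, -11], [-0.007, 0, 0], 5], [[0.1, -0.2, -11.7], [-0.007, 0, 0], 5], [[0.1, -0.2, -11.7], [-0.007, 0, 0], 5], [[0.1, -0.2, -11.7], [-0.007, 0, 0], 1], [[0.1, -0.2, -11.7], [-0.007, 0, 0], 1], [[0.1, -0.2, -11.7], [-0.007, 0, 0], 1], [[0.1, -0.2, -11.7], [-0.007, 0, 0], 1], [[0.1, -0.2, -11.7], [-0.007, 0, 0], 1], [[0.1, -0.2, -11.7], [-0.007, 0, 0], 1], [[0.1, -0.2, -11.7], [-0.007, 0, 0], 1]], grip_force=30)

```text
time: 23.68
eef_pos: [0.4657, -0.3273, 0.0661]
ee_rot: [-0.0, 0.723, 0.691, -0.0]
ft_force: [-1.2, 0.1, 4.7]
gripper_width: 0.014
grip_force: 30.0
```

```bash
python3 - <<'E'
from h import *
s,p,Rc=cur(); print(p,np.round(s['joint_positions'],2),s['time'],s['gripper_width'],s['ft_force'])
g=p-.019*Rc.apply([0,0,1]); gz=g[2]-.056; print('grasp above board centre',gz)
rx=np.array([.911,-.411,0]); rc=np.array([.622,-.207,0])
# tool down yaw: closing axis along rest x (-24.3deg) -> R
from numpy import cos,sin,radians
def tgt(th,xb,lift):
    th=radians(th); X=rx*cos(th)+[0,0,sin(th)]; Z=np.array([0,0,cos(th)])-rx*sin(th)
    Y=np.cross(Z,X); R=Ro.from_matrix(np.stack([Y, X, -Z],1))  # tool x=Y? fix handedness below
    M=np.stack([np.cross(X,-Z),X,-Z],1)
    c=rc+rx*(xb+.007*cos(th)-.05*sin(th))+[0,0,.008+lift+.007*sin(th)+.05*cos(th)]
    return c+Z*gz,Ro.from_matrix(M)
print(tgt(18,-.003,.1)[1].as_matrix().round(2).tolist(),Rc.as_matrix().round(2).tolist())
delta(*tgt(0,0,.12)); delta(*tgt(18,-.003,.06))
E
```

```text
[ 0.46566981 -0.32734222  0.0660739 ] [ 1.09  0.66 -0.7   1.87  0.57  0.82  0.04] 23.6833 0.013975474527771444 [-1.19045082  0.09233656  4.69748381]
grasp above board centre 0.029073892365605862
[[0.41, 0.87, 0.28], [0.91, -0.39, -0.13], [0.0, 0.31, -0.95]] [[0.05, 1.0, -0.0], [1.0, -0.05, -0.0], [-0.0, -0.0, -1.0]]
shift cm [16.27, 11.75, 12.2] rotvec [-0.0, -0.001, -0.377] deg 21.6
shift cm [14.28, 12.65, 6.12] rotvec [-0.074, -0.308, -0.374] deg 28.1
```

Request:
move_arm(rows=[[[0, 0, 2], [0, 0, 0], 1], [[0, 0, 5], [0, 0, 0], 1], [[0, 0, 8], [0, 0, 0], 1], [[0, 0, 11], [0, 0, 0], 1], [[2.5, 2, 12.2], [0, 0, -0.1], 1], [[5, 4, 12.2], [0, 0, -0.2], 1], [[7.5, 6, 12.2], [0, 0, -0.3], 1], [[10, 8, 12.2], [0, 0, -0.377], 1], [[12.5, 10, 12.2], [0, 0, -0.377], 1], [[15, 11.5, 12.2], [0, 0, -0.377], 1], [[16, 11.8, 12.2], [0, 0, -0.377], 1], [[14.3, 12.7, 10], [-0.074, -0.308, -0.374], 1], [[14.3, 12.7, 8], [-0.074, -0.308, -0.374], 1], [[14.3, 12.7, 6.1], [-0.074, -0.308, -0.374], 1], [[14.3, 12.7, 6.1], [-0.074, -0.308, -0.374], 1], [[14.3, 12.7, 6.1], [-0.074, -0.308, -0.374], 1], [[14.3, 12.7, 6.1], [-0.074, -0.308, -0.374], 1]])

```text
time: 25.1
eef_pos: [0.6091, -0.2009, 0.1272]
ee_rot: [0.131, 0.83, 0.536, 0.084]
ft_force: [1.0, -0.5, -2.1]
gripper_width: 0.014
grip_force: 30.0
```

```bash
cat > bd.py <<'E'
from h import *
from numpy import cos,sin,radians
rx=np.array([.911,-.411,0]); ry=np.array([.411,.911,0]); rc=np.array([.622,-.207,0]); gz=.029
def tgt(th,xb,lift):
    th=radians(th); X=rx*cos(th)+[0,0,sin(th)]; Z=np.array([0,0,cos(th)])-rx*sin(th)
    M=np.stack([np.cross(X,-Z),X,-Z],1)
    c=rc+rx*(xb+.007*cos(th)-.05*sin(th))+[0,0,.008+lift+.007*sin(th)+.05*cos(th)]
    return c+Z*gz,Ro.from_matrix(M)
E
python3 - <<'E'
from bd import *
s,p,Rc=cur(); print(p,np.round(s['joint_positions'],2),s['time'],s['gripper_width'],s['ft_force'])
delta(*tgt(18,-.003,.02)); delta(*tgt(18,-.003,.003)); delta(*tgt(18,-.003,-.001))
for c in ('side','top'):
    im,P=cloud(c); cv2.imwrite('pics/%sb.png'%c,im[...,::-1])
    q=(P-rc); m=(abs(q@rx)<.08)&(abs(q@ry)<.1)&(P[...,2]<.15); hsv=cv2.cvtColor(im,cv2.COLOR_RGB2HSV)
    b=m&(hsv[...,0]<28)&(hsv[...,1]>70)&(P[...,2]>.05)&(P[...,2]<.14)
    u=q[b]@rx; v=q[b]@ry; z=P[b][:,2]
    print(c,b.sum(),'u',np.percentile(u,[2,50,98]).round(3),'v',np.percentile(v,[1,50,99]).round(3),'z',np.percentile(z,[1,99]).round(3))
    w=m&(P[...,2]>.03)&(hsv[...,1]<70)
    print(' posts',w.sum(),np.percentile(q[w]@rx,[5,95]).round(3),np.percentile(q[w]@ry,[5,95]).round(3))
cr=cv2.imread('pics/sideb.png')[130:290,250:450]; cv2.imwrite('pics/sidebc.png',cv2.resize(cr,(750,600)))
E
```

```text
[ 0.60912716 -0.20088262  0.12724606] [ 0.71  0.5  -0.6   1.93  0.66  0.57 -0.73] 25.1 0.013975320965590952 [ 0.9660701  -0.47286532 -2.12405761]
shift cm [-0.07, -0.0, -4.0] rotvec [-0.0, -0.001, 0.0] deg 0.1
shift cm [-0.07, -0.0, -5.7] rotvec [-0.0, -0.001, 0.0] deg 0.1
shift cm [-0.07, -0.0, -6.1] rotvec [-0.0, -0.001, 0.0] deg 0.1
side 257 u [-0.04  -0.014  0.002] v [-0.074 -0.055  0.045] z [0.07  0.139]
 posts 196 [-0.041 -0.005] [-0.047  0.04 ]
top 25 u [-0.007  0.     0.009] v [-0.048  0.053  0.073] z [0.086 0.136]
 posts 7 [0.004 0.011] [-0.042  0.065]
```

View pics/sidebc.png

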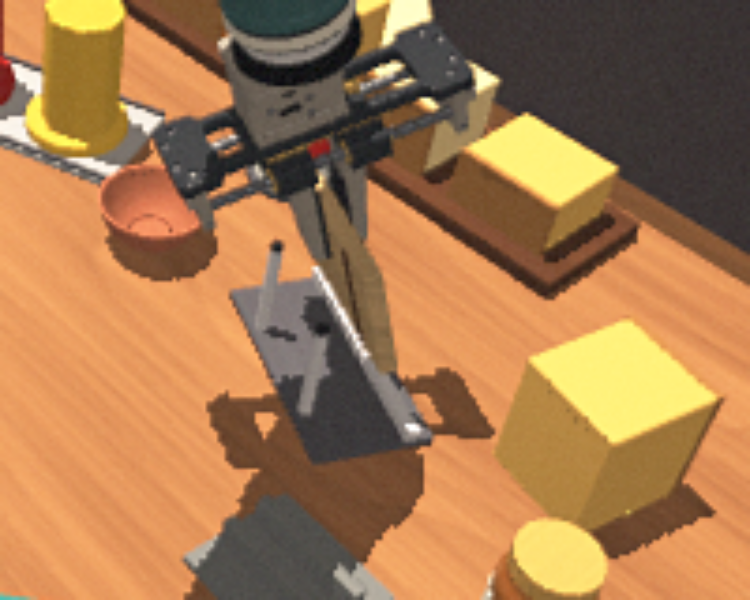

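The board (355,280) is tilted back above the rest, between lip and posts. Lowering.

Request:
move_arm(rows=[[[0.2, -0.1, -2], [0, 0, 0], 1], [[0.2, -0.1, -3.5], [0, 0, 0], 1], [[0.2, -0.1, -4.5], [0, 0, 0], 1], [[0.2, -0.1, -5.2], [0, 0, 0], 1], [[0.2, -0.1, -5.6], [0, 0, 0], 1], [[0.2, -0.1, -5.8], [0, 0, 0], 1], [[0.2, -0.1, -5.8], [0, 0, 0], 1]])

```text
time: 25.78
eef_pos: [0.6108, -0.201, 0.0686]
ee_rot: [0.131, 0.83, 0.536, 0.085]
ft_force: [0.1, -0.3, -2.3]
gripper_width: 0.0138
grip_force: 30.0
```

Request:
move_arm(rows=[[[0, 0, -0.1], [0, 0, 0], 1], [[0, 0, -0.2], [0, 0, 0], 1], [[0, 0, -0.3], [0, 0, 0], 1], [[0, 0, -0.4], [0, 0, 0], 1], [[0, 0, -0.4], [0, 0, 0], 1]])

```text
time: 26.2
eef_pos: [0.6111, -0.2012, 0.0671]
ee_rot: [0.132, 0.829, 0.536, 0.085]
ft_force: [-8.2, 1.7, 15.1]
gripper_width: 0.0138
grip_force: 30.0
```

Request:
move_arm(rows=[[[-0.1, 0, 0.2], [0, 0, 0], 1], [[-0.2, 0.1, 0.2], [0, 0, 0], 1.5], [[-0.2, 0.1, 0.2], [0, 0, 0], 1.7], [[-0.2, 0.1, 0.2], [0, 0, 0], 2], [[-0.2, 0.1, 0.2], [0, 0, 0], 2.4], [[-0.2, 0.1, 0.2], [0, 0, 0], 2.8], [[-0.2, 0.1, 0.2], [0, 0, 0], 3.2], [[-0.2, 0.1, 0.2], [0, 0, 0], 3.2]])

```text
time: 26.87
eef_pos: [0.6085, -0.2, 0.0663]
ee_rot: [0.131, 0.83, 0.536, 0.085]
ft_force: [-0.5, 0.3, -0.5]
gripper_width: 0.032
grip_force: 0.0
```

```bash
python3 - <<'E'
from bd import *
s,p,Rc=cur(); print(p,s['time'],s['gripper_width'],s['ft_force'],s['grip_force'])
im,P=cloud('side'); cv2.imwrite('pics/sc2.png',cv2.resize(im[130:290,250:450,::-1],(750,600)))
E
```

```text
[ 0.608478   -0.20002595  0.06634432] 26.8667 0.03203811055728358 [-0.45355962  0.25344779 -0.48050809] 0.0
```

View pics/sc2.png

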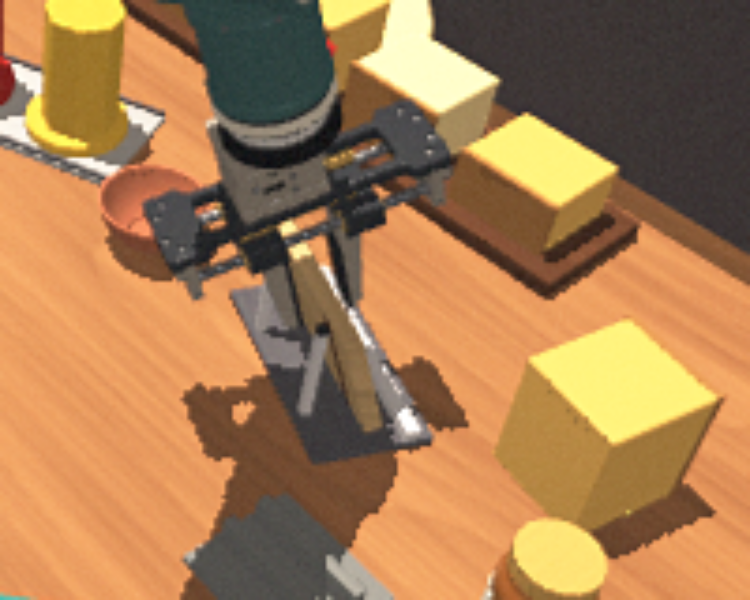

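The board leans on the post (322,328), with its foot inside the lip. Retreating along the tool axis.

Request:
move_arm(rows=[[[-0.3, 0.1, 1], [0, 0, 0], 3.2], [[-0.6, 0.3, 2], [0, 0, 0], 3.2], [[-1.2, 0.5, 4], [0, 0, 0], 3.2], [[-2, 0.9, 7], [0, 0, 0], 3.2], [[-2.9, 1.3, 10], [0, 0, 0], 3.2], [[-6, 4, 13], [0, 0, 0], 3.2], [[-9, 7, 16], [0, 0, 0], 3.2], [[-11, 10, 18], [0, 0, 0], 3.2], [[-12, 13, 19], [0, 0, 0], 3.2], [[-12, 13, 19], [0, 0, 0], 3.2], [[-12, 13, 19], [0, 0, 0], 3.2]])

```text
time: 27.83
eef_pos: [0.4884, -0.0676, 0.259]
ee_rot: [0.134, 0.828, 0.538, 0.085]
ft_force: [0.0, -0.5, 0.2]
gripper_width: 0.0322
grip_force: 0.0
```

```bash
python3 fin.py; python3 - <<'E'
from bd import *
for c in ('side','top'):
    im,P=cloud(c); hsv=cv2.cvtColor(im,cv2.COLOR_RGB2HSV); q=P-rc
    m=(abs(q@rx)<.06)&(abs(q@ry)<.1)&(hsv[...,0]<28)&(hsv[...,1]>70)&(P[...,2]>.012)&(P[...,2]<.13)
    u=q[m]@rx; v=q[m]@ry; z=P[m][:,2]
    print(c,m.sum(),'u',np.percentile(u,[2,98]).round(3),'v',np.percentile(v,[1,99]).round(3),'z',np.percentile(z,[1,99]).round(3))
    A=np.c_[v,z,np.ones(len(u))]
    if c=='side': k=(u<np.inf)
    f=np.linalg.lstsq(A,u,rcond=None)[0]; print('yaw slope',f[0],'lean',np.degrees(np.arctan(-f[1])))
    t=z>.095
    if t.sum()>10: print(cv2.minAreaRect(np.c_[u[t],v[t]].astype(np.float32)*1000))
cv2.imwrite('pics/end.png',cv2.resize(im[...,::-1],(768,576)))
s=get_state(); print(s['time'],s['eef_pos'],s['ft_force'])
E
```

```text
blue 396 ((573.8517456054688, 330.07403564453125), (64.09271240234375, 61.048397064208984), 62.452999114990234) [0.11037977 0.12641035 0.1306233 ]
yel 378 ((654.2694091796875, 113.92167663574219), (62.11315155029297, 62.19173812866211), 65.72342681884766) [0.11370193 0.12670883 0.13155613]
side 565 u [-0.035  0.   ] v [-0.074  0.072] z [0.015 0.108]
yaw slope -0.031119676704244627 lean 15.802505388223025
((-27.912691116333008, 0.701934814453125), (14.977591514587402, 150.80580139160156), 0.00050491897854954)
top 397 u [-0.032  0.011] v [-0.072  0.073] z [0.017 0.11 ]
yaw slope -0.007438796920272914 lean 24.9043250237717
((-24.64931869506836, 0.73236083984375), (16.464752197265625, 148.2767333984375), 0.5079566240310669)
27.9833 [ 0.48844717 -0.07125218  0.25634884] [-0.78809283 -1.07342102 -0.20518879]
```

View pics/end.png

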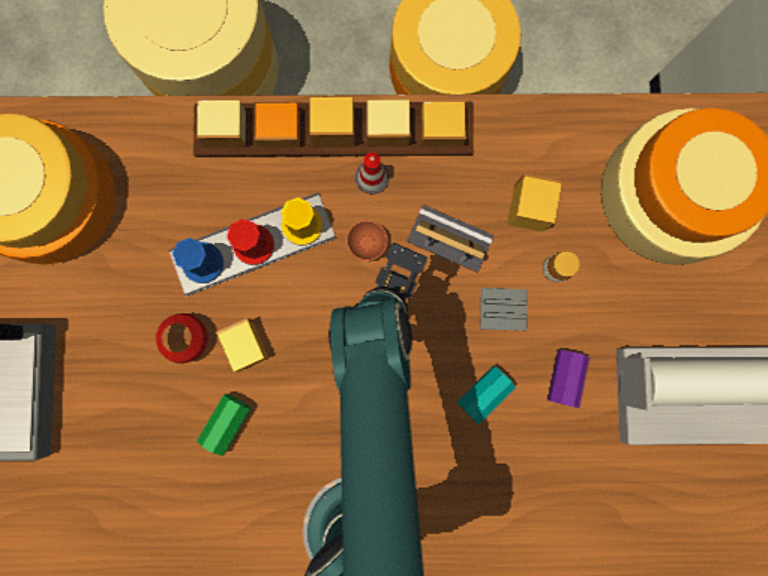

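The final view shows the board square and centred in the rest (450,238), both beakers seated (199,259) and (302,221), and the bystanders undisturbed.

```bash
python3 -c "
from station import close_job
print(close_job())"
```

```text
the job is handed in; nothing more can be done
None
```

The job is handed in at about 28 s: the last measurements show the blue and yellow beakers seated upside down on their own stands and the board leaning, centred and square, in the dark rest; nothing else looked moved, and no verdict came back.

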